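# Pack the boot-care tray

### The job

Pack the boot-care things into the dark wooden tray: set the handleless shoe brush bristles down inside the rectangular bay, lay the shoe horn hollow side up across the two notched rests, set the wide flat tin upright in the round cup, and stack the small flat tin upright on the middle of the wide tin's lid. Leave the tall tin, the brush with a handle and the putty knife where they are, and let go of everything.

Things in the scene. Friction and masses are not known exactly. Their poses are not given: they have to be found in the camera images.
- shoe_brush: Shoe brush without a handle, to be packed: oval block 120 (x) x 44 (y) mm, 48 mm high, standing on its bristles (dark bristles 0 to 24 mm up, 112 x 38 mm; brown wooden back 24 to 48 mm up). Origin at the centre of its underside, z up, x along its length; either way round is fine. 105 to 180 g.
- shoe_horn: Bare steel shoe horn, to pack: trough lying hollow side up, x from -78 (narrow grip) to +81 mm (round toe). Outer width between upright parallel edges: 20 mm for x -78 to -28 (edges 9 mm high), 30 mm to x +24 (12 mm high; grip across here), 38 mm to x +66 (12 mm high). Origin on its flat underside near the balance point, z up; either way round is fine. 50 to 90 g.
- wide_tin: Wide flat aluminium tin, to be packed: 60 mm across, 30 mm high, plain flat lid. Origin at the centre of its underside, z up. 90 to 155 g.
- small_tin: Small flat aluminium tin, to be packed on top of the wide tin: 42 mm across, 22 mm high, plain flat lid. Origin at the centre of its underside, z up. About 40 to 65 g.
- box_bay: Rectangular bay for the shoe brush, low walls round a floor 68 (x) x 148 (y) mm. Floor 4 mm, wall tops 16 mm above origin. Board 88 (x) x 172 (y) x 4 mm, origin mid underside, 8 mm above the bench, z up. Bay, cup and rests are fixed 93 mm apart along x, in any order, in a tray 296 x 192 mm, rim 26 mm high.
- cup: Round cup for the wide tin: low ring, 80 mm inside, 86 mm outside, centred on the origin. Floor 4 mm, rim 12 mm above origin. Board 88 (x) x 172 (y) x 4 mm, origin mid underside, 8 mm above the bench, z up. Bay, cup and rests are fixed 93 mm apart along x, in any order, in a tray 296 x 192 mm, rim 26 mm high.
- rests: Rests for the shoe horn (laid along y): two bars at y = -45 and +45 mm, each 84 (x) x 12 (y) mm, top 26 mm above origin; at their ends 10 mm upstands to 36 mm above origin leave a notch, x -32 to +32. Board 88 (x) x 172 (y) x 4 mm, origin mid underside, 8 mm above the bench, z up. Bay, cup and rests are fixed 93 mm apart along x, in any order, in a tray 296 x 192 mm, rim 26 mm high.
- tall_tin: Look-alike, leave alone: tall narrow aluminium tin with a twist cap that has a 20 mm round boss on top, 34 mm across, 82 mm high. Origin at the centre of its underside, z up.
- handled_brush: Look-alike, leave alone: brush with a handle, wooden head and dark bristles 90 x 44 mm (x -5 to +85), 40 mm high, and a wooden handle 20 mm wide out to x = -87 mm. Origin on the underside level, between head and handle; z up.
- putty_knife: Look-alike, leave alone: all-steel putty knife lying flat, handle 20 mm wide and 12 mm high from x = -84 to +11 mm, blade 52 mm wide and 3 mm thick out to x = +84 mm. Origin on the underside, z up.
There are look-alikes about, which are no part of the job. What is shaped like the shoe_brush but red or yellow is not meant. Leave any blue or purple look-alike of the shoe_horn alone.

How it is judged:
At the end, for the whole second after the job is handed in: Brush bristles down on the bay floor (15 mm across, 20 along); horn hollow up on both rests between the upstands (18, 25 mm, 0.35 rad); wide tin upright on the cup floor (13 mm); small tin upright on its lid (11 mm off centre); all four at rest, tilt under 0.15 rad; look-alikes within 25 mm (angle between each of shoe_brush, shoe_horn, wide_tin, small_tin's own z axis and vertical below 0.15 rad and linear speed of each of shoe_brush, shoe_horn, wide_tin, small_tin below 0.02 m/s and angular speed of each of shoe_brush, shoe_horn, wide_tin, small_tin below 0.2 rad/s and x of shoe_brush in the frame of box_bay between -0.015 and 0.015 m and y of shoe_brush in the frame of box_bay between -0.02 and 0.02 m and z of shoe_brush in the frame of box_bay between 0 and 0.009 m and x of shoe_horn in the frame of rests between -0.018 and 0.018 m and y of shoe_horn in the frame of rests between -0.025 and 0.025 m and z of shoe_horn in the frame of rests between 0.021 and 0.031 m and angle between the x axis of shoe_horn and the y axis of rests, either way round below 0.35 rad and horizontal distance between wide_tin and cup below 0.013 m and z of wide_tin in the frame of cup between 0 and 0.008 m and horizontal distance between small_tin and wide_tin below 0.011 m and z of small_tin in the frame of wide_tin between 0.026 and 0.034 m and distance of each of tall_tin, handled_brush, putty_knife from where it was at the start of the episode below 0.025 m); the robot touches nothing.
It fails at once if the tall tin is shifted by more than 25 mm (distance of tall_tin from where it was at the start of the episode above 0.025 m).
It fails at once if the handled brush is shifted by more than 25 mm (distance of handled_brush from where it was at the start of the episode above 0.025 m).
It fails at once if the putty knife is shifted by more than 25 mm (distance of putty_knife from where it was at the start of the episode above 0.025 m).
It also fails if it takes over 112 s, if anything falls off the work surface, if the arm or the gripper's body presses on something with over 40 N, if the wrist force passes 120 N, or if a joint passes its speed limit or range.

### The arm

A 6-joint arm with a two-finger parallel gripper is mounted at the origin on the work surface. World frame = base frame: x ahead of the robot, y to its left, z up, the work surface at z = 0. Lengths are in m, angles in rad, forces in N, time in s.
With the tool pointing down it reaches from about 0.35 to 0.775 m from the base axis. Payload 7.3 kg.
Tool frame: the origin (TCP) lies at the very end of the fingers, on their centre line; the grasp point (between the pads) lies 19 mm behind it (robot.tcp_to_grasp is the z of the grasp point in the tool frame, in m); z points along the fingers, y is the line along which they close (so a half turn about z gives the same grasp; the last joint's range is limited). The gripper opens to 92 mm and grips with 3 to 60 N. Pads are 19 mm wide; open, the fingers measure 130 mm over their backs; the gripper's body (75 mm by 190 mm) begins 47 mm behind the grasp point.
Start: joints at [1.181, 0.342, 1.524, -0, 1.275, -0.146], TCP at [0.127, 0.509, 0.227] pointing down, gripper open.
Joint ranges: [-2.53, 2.53], [-0.77, 2.02], [0.04, 2.7], [-1, 4.14], [0.28, 2.66], [-3.11, 3.11]. Speed limits (rad/s): [2.57, 2.57, 3.14, 3.14, 3.14, 3.14].

### API

Orientations are given as [roll, pitch, yaw] about the fixed x, y, z axes, in that order (R = Rz(yaw) Ry(pitch) Rx(roll)).
In Python, from cell import monitor, read_camera, get_calibration, job, robot gives the robot as it stands. The module is installed in compiled form; this text tells all that it offers.
- The arm moves only by the tool send_rows, never from a script. Its argument "targets" is a list of rows, each an object with "translation": the shift along the tool's x, y, z in cm, a list of three; "spin": the turn about the tool's z in degrees; "jaw": the opening, from 0 (shut) to 1 (fully open). A call has exactly 5 rows; each row is the pose to reach, as a shift and turn from the pose commanded when the call began, along the tool's axes at that moment; what a row does not reach only later rows make up. A row lasts 1/10 s, in which the tool goes at most 50 mm and 8.59 degrees, less where a joint would pass 70% of its speed; a pose out of reach is approached as far as the arm can. A call with a gripper value outside its range is refused whole. The fingers move at their own pace and stop on an object; "force" is the grip in N (left out, the last holds). Time passes only in rows, so rows that repeat a pose let the fingers close, or fill a call up. It gives the time, the measured TCP pose, the force, the opening and the grip force at its end, in the units of the state.
- monitor.observe(): the state, without advancing time (a new reading comes with each control period).
- read_camera(name): name is "scene" or "top" or "wrist"; returns (picture, depth): 384x512x3 uint8, red, green, blue; 384x512 float32, m along the optical axis (not along the pixel's ray), 0 where there is no reading.
- get_calibration(name): a dict with "intrinsics" (3x3 intrinsics, pixels), "D" ([k1, k2, p1, p2, k3] as OpenCV has them; the pictures are not rectified), "origin" and "orientation" of the camera in the world; the wrist camera has in their place "hand_eye" (4x4, takes a point from camera to tool coordinates, whose origin is the TCP and whose axes are the flange's). Camera axes: x right, y up, looking along -z (the intrinsics and any distortion apply to the point x, -y, -z); pixel columns grow to the right and rows downward; lengths in m; the calibration is good to about 2 mm. A picture is of the moment at which its call begins: read the wrist's pose just before it. get_calibration takes no time and is no camera call.
- job.hand_in(): hands the job in; it is judged then, once.
The state is a dict: "time": time; "qpos": joint angles; "qvel": joint speeds; "joint_efforts": joint torques, N m; "tool_pos": TCP position; "tool_rot": TCP orientation; "contact_force": force on the tool from outside, world axes, zero at the start; "torque": the same for the moment, N m; "opening": finger opening in m; "grip_force": force on a finger pad.
Only numpy, scipy, OpenCV 4.12 (cv2) and the standard library are available. Lean on these libraries where they do the work, as an engineer would, in place of code of your own. Each camera call takes 0.05 s, during which the arm holds its last target. There are 200 camera calls.

## Working session

There is one attempt and no reset: what is moved stays moved. The work goes in short steps, Python scripts to look and compute and a tool call to move; the robot and the scene stay as the last step left them, time stands still between calls to the robot, and variables do not carry over. Pictures are saved under pics/ and viewed, at most 14 in all, crops included, and the job is handed in when it is done.

Besides the shell and the picture viewer there is one more tool, called after "Call:" as name(argument=value, ...) on one line, values as JSON. send_rows: Moves the arm, as the interface text tells. Its arguments: {"type":"object","properties":{"targets":{"type":"array"},"force":{"type":"number"}},"required":["targets"]}

```bash
mkdir -p pics; cat > h.py <<'E'
import numpy as np, cv2
from cell import monitor, read_camera, get_calibration, job, robot
from scipy.spatial.transform import Rotation as R
def cam(name):
    s=monitor.observe(); p,d=read_camera(name); np.savez(name+'.npz',p=p,d=d,tp=s['tool_pos'],tr=s['tool_rot']); return p,d
def pose(name,z):
    c=get_calibration(name)
    if 'hand_eye' in c:
        T=np.eye(4);T[:3,:3]=R.from_euler('xyz',z['tr']).as_matrix();T[:3,3]=z['tp'];T=T@np.array(c['hand_eye'])
        return c,T[:3,:3],T[:3,3]
    o=np.array(c['orientation']); Rm=o if o.shape==(3,3) else R.from_euler('xyz',o).as_matrix()
    return c,Rm,np.array(c['origin'])
def cloud(name):
    z=np.load(name+'.npz'); c,Rm,t=pose(name,z); d=z['d'];h,w=d.shape
    u,v=np.meshgrid(np.arange(w),np.arange(h))
    n=cv2.undistortPoints(np.stack([u,v],-1).reshape(-1,1,2).astype(float),np.array(c['intrinsics']),np.array(c['D'])).reshape(h,w,2)
    P=np.stack([n[...,0]*d,-n[...,1]*d,-d],-1)@Rm.T+t
    P[d==0]=np.nan
    return z['p'],P
E
python3 - <<'E'
from h import *
for n in('top','scene'):
    p,d=cam(n); cv2.imwrite(f'pics/{n}0.png',cv2.resize(p[...,::-1],(768,576)))
    c=get_calibration(n); print(n,c); 
s=monitor.observe();print(s); print(type(s['tool_rot']))
E
```

```text
top {'intrinsics': array([[436.08305779,   0.        , 259.03557448],
       [  0.        , 436.08305779, 191.36955934],
       [  0.        ,   0.        ,   1.        ]]), 'D': array([-0.14552293,  0.        ,  0.        ,  0.        ,  0.        ]), 'origin': array([ 0.35468045, -0.05159453,  1.56335729]), 'orientation': array([ 0.06021221,  0.006042  , -1.57023717])}
scene {'intrinsics': array([[367.33302043,   0.        , 258.97922459],
       [  0.        , 367.33302043, 191.49127134],
       [  0.        ,   0.        ,   1.        ]]), 'D': array([-0.0522268,  0.       ,  0.       ,  0.       ,  0.       ]), 'origin': array([ 1.04004367, -0.2464897 ,  0.82619311]), 'orientation': array([ 0.68486873, -0.00959868,  1.25185944])}
{'time': 0.1, 'qpos': array([ 1.18103100e+00,  3.42671531e-01,  1.52491074e+00, -1.64299614e-05,
        1.27539132e+00, -1.46013784e-01]), 'qvel': array([ 0.00152232, -0.00306406, -0.00216633, -0.00059821,  0.00098383,
        0.00029687]), 'joint_efforts': array([ 2.37409833e-03, -4.32008207e+01, -2.44690830e+01,  7.20658922e-02,
        5.25405875e-02, -6.58372505e-05]), 'tool_pos': array([0.12655957, 0.50914991, 0.22610861]), 'tool_rot': array([-3.14022412e+00, -1.85376089e-04,  2.89784578e+00]), 'contact_force': array([ 0.06261887,  0.59430108, -0.45952596]), 'torque': array([ 0.02725968,  0.00959064, -0.02562817]), 'grip_force': 0.0, 'opening': 0.09150706964529805}
<class 'numpy.ndarray'>
```

View pics/top0.png

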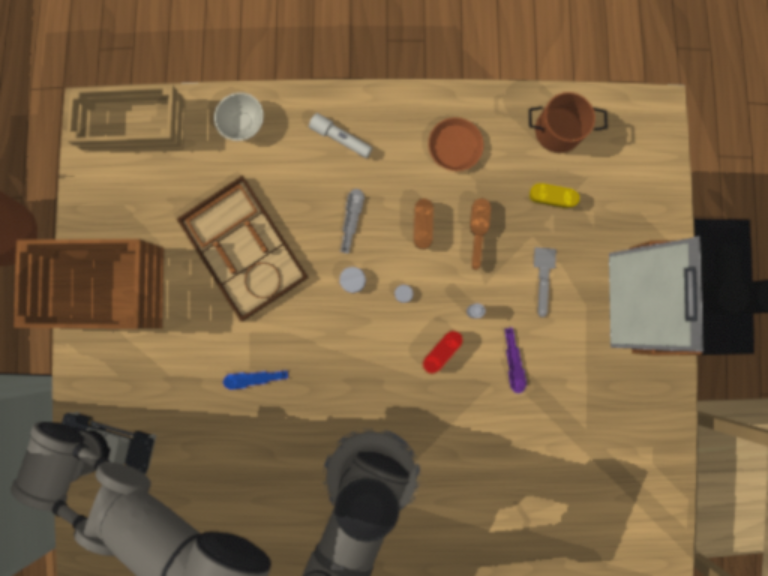

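View pics/scene0.png

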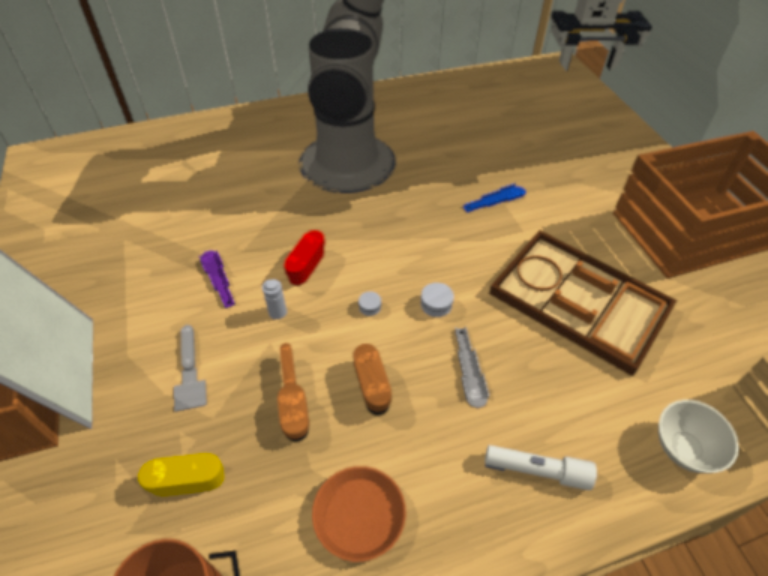

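The top picture, in 768-scale pixels:
- **Brush:** plain brown brush at (424,224). Look-alikes are the handled brush (480,230), red (443,352) and yellow (555,195).
- **Horn:** steel at (353,220). Look-alikes are blue (256,380), purple (515,360), the putty knife (544,280) and a torch (340,135).
- **Tins:** wide (352,279), small (403,293) and tall (477,311).
- **Tray:** centred near (245,248), with the bay at (222,215), rests at (245,248) and cup at (265,280).

Next I'll measure these and make one close crop.

```bash
python3 - <<'E'
from h import *
p,P=cloud('top'); 
def seg(n,u,v,r,zmin,zmax=.2):
    u=int(u/1.5);v=int(v/1.5)
    m=np.zeros(P.shape[:2],bool);m[v-r:v+r,u-r:u+r]=1
    m&=(P[...,2]>zmin)&(P[...,2]<zmax)
    k,l,st,ce=cv2.connectedComponentsWithStats(m.astype(np.uint8)); i=1+np.argmax(st[1:,4]); q=P[l==i]
    rc=cv2.minAreaRect((q[:,:2]*1000).astype(np.float32))
    print(n,len(q),'mean',q.mean(0).round(4),'zq',np.percentile(q[:,2],[5,50,95]).round(3),'rect',np.round(rc[0],1),np.round(rc[1],1),round(rc[2],1), 'box',cv2.boxPoints(rc).round(0).tolist() if n in('horn','tray','knife') else '')
print('table',np.nanmedian(P[100:120,215:225,2]), np.nanmedian(P[215:225,250:270,2]))
seg('brush',424,224,25,.03);seg('hbrush',480,230,32,.02);seg('horn',353,220,30,.006);seg('wide',352,279,20,.02);seg('small',403,293,14,.012);seg('tall',477,311,16,.05);seg('knife',544,280,30,.005);seg('tray',245,248,55,.018)
im=p[100:240,110:380,::-1]; cv2.imwrite('pics/crop1.png',cv2.resize(im,None,fx=2.9,fy=2.9,interpolation=cv2.INTER_CUBIC))
E
```

```text
table 0.000376067717067774 0.00043303812819439624
brush 377 mean [ 0.5962 -0.1219  0.0475] zq [0.041 0.048 0.053] rect [ 597.1 -122.9] [ 42.6 118.6] 89.8 box 
hbrush 433 mean [ 0.5869 -0.2535  0.0393] zq [0.033 0.04  0.045] rect [ 574.3 -252.7] [ 44.3 169.9] 83.8 box 
horn 22 mean [0.6048 0.0391 0.0092] zq [0.006 0.008 0.015] rect [601.3  41.2] [32.6 24.6] 12.0 box [[583.0, 50.0], [588.0, 26.0], [620.0, 33.0], [615.0, 57.0]]
wide 232 mean [0.4653 0.0427 0.0299] zq [0.024 0.03  0.036] rect [466.   42.8] [56.9 57. ] 0.3 box 
small 112 mean [ 0.4332 -0.0784  0.0215] zq [0.016 0.021 0.027] rect [433.1 -79.3] [39.5 39. ] 0.0 box 
tall 83 mean [ 0.3912 -0.2411  0.0766] zq [0.059 0.078 0.084] rect [ 392.6 -241.8] [31.9 30.9] 89.8 box 
knife 158 mean [ 0.4232 -0.4116  0.0118] zq [0.006 0.012 0.018] rect [ 421.  -413.2] [ 26.5 107.5] 87.2 box [[367.0, -424.0], [474.0, -429.0], [475.0, -403.0], [368.0, -397.0]]
tray 1154 mean [0.5564 0.3227 0.0265] zq [0.019 0.026 0.038] rect [542.5 311.9] [297.6 195.3] 33.4 box [[364.0, 311.0], [472.0, 148.0], [720.0, 312.0], [613.0, 475.0]]
```

View pics/crop1.png

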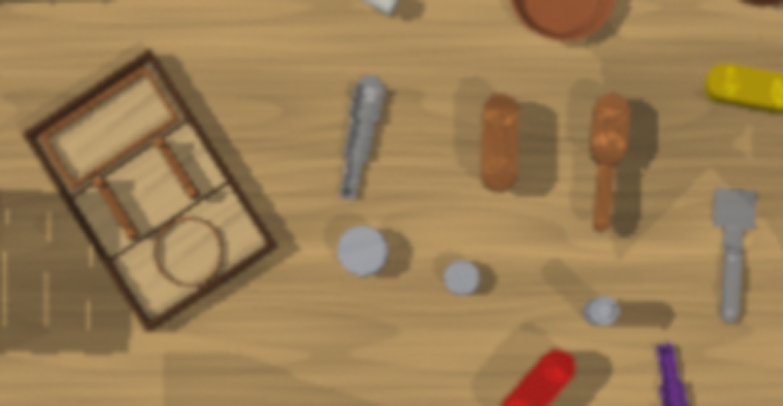

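```bash
cat >> h.py <<'E'
def ray(name,px,z0):
    z=np.load(name+'.npz'); c,Rm,t=pose(name,z)
    n=cv2.undistortPoints(np.array(px,float).reshape(-1,1,2),np.array(c['intrinsics']),np.array(c['D'])).reshape(-1,2)
    d=np.c_[n[:,0],-n[:,1],-np.ones(len(n))]@Rm.T
    return t+d*((z0-t[2])/d[:,2])[:,None]
def go(x,y,z,yawdeg):
    s=monitor.observe(); M=R.from_euler('xyz',s['tool_rot']); yaw=np.degrees(s['tool_rot'][2])
    t=M.inv().apply(np.array([x,y,z])-s['tool_pos'])*100
    dy=(yawdeg-yaw+90)%180-90
    print('target',[x,y,z,yawdeg],'translation',t.round(2).tolist(),'spin',round(-dy,1),'t',s['time'],'q6',s['qpos'][5].round(2))
E
python3 - <<'E'
from h import *
f=lambda u,v:(110+u/2.9,100+v/2.9)
r=ray('top',[f(372,78),f(349,196)],.008); d=r[0]-r[1]; a=np.degrees(np.arctan2(d[1],d[0])); print(r,np.linalg.norm(d),a)
print('cup',ray('top',[f(191,251)],.02))
print('trayedge corners',ray('top',[f(148,51),f(24,133),f(150,329),f(275,243)],.026))
c=get_calibration('wrist');print(c)
m=r.mean(0); go(m[0],m[1],.25,a)
E
```

```text
[[0.68219733 0.03312304 0.008     ]
 [0.53396489 0.06091222 0.008     ]] 0.1508147712267695 -10.618010437866964
cup [[0.46489761 0.25483536 0.02      ]]
trayedge corners [[0.71459393 0.31230244 0.026     ]
 [0.61250247 0.46804367 0.026     ]
 [0.36869465 0.30348466 0.026     ]
 [0.47423703 0.15000751 0.026     ]]
{'intrinsics': array([[286.55776154,   0.        , 257.45895336],
       [  0.        , 286.55776154, 196.58438823],
       [  0.        ,   0.        ,   1.        ]]), 'D': array([-0.00876806,  0.        ,  0.        ,  0.        ,  0.        ]), 'hand_eye': array([[-6.57890483e-04,  9.55975696e-01,  2.93445116e-01,
         7.88406853e-02],
       [ 9.99999694e-01,  7.52919209e-04, -2.10881624e-04,
        -7.94313678e-04],
       [-4.22538172e-04,  2.93444888e-01, -9.55975899e-01,
        -1.59442729e-01],
       [ 0.00000000e+00,  0.00000000e+00,  0.00000000e+00,
         1.00000000e+00]])}
target [np.float64(0.6080811072533823), np.float64(0.04701762681408749), 0.25, np.float64(-10.618010437866964)] translation [-57.88, -33.23, -2.35] spin -3.3 t 0.1 q6 -0.15
```

Call:
send_rows(targets=[{"translation": [-5, -2.9, -0.5], "spin": -3.3, "jaw": 1}, {"translation": [-9, -5.2, -1], "spin": -3.3, "jaw": 1}, {"translation": [-13, -7.5, -1.5], "spin": -3.3, "jaw": 1}, {"translation": [-17, -9.8, -2], "spin": -3.3, "jaw": 1}, {"translation": [-21, -12.1, -2.4], "spin": -3.3, "jaw": 1}])

```text
time: 0.6
tool_pos: [0.3023, 0.3398, 0.2508]
tool_rot: [-3.142, -0.0, 2.956]
contact_force: [0.5, 0.6, -0.3]
opening: 0.0918
grip_force: 0.0
```

```bash
python3 - <<'E'
from h import *
print(monitor.observe()['tool_pos'],monitor.observe()['tool_rot']); go(.608,.047,.25,-10.6)
E
```

```text
[0.30225645 0.33978116 0.25083562] [-3.14158890e+00 -5.10668933e-05  2.95550766e+00]
target [0.608, 0.047, 0.25, -10.6] translation [-35.46, -23.12, 0.08] spin -0.1 t 0.6 q6 -0.71
```

Call:
send_rows(targets=[{"translation": [-35.5, -23.1, 0], "spin": 0, "jaw": 1}, {"translation": [-35.5, -23.1, 0], "spin": 0, "jaw": 1}, {"translation": [-35.5, -23.1, 0], "spin": 0, "jaw": 1}, {"translation": [-35.5, -23.1, 0], "spin": 0, "jaw": 1}, {"translation": [-35.5, -23.1, 0], "spin": 0, "jaw": 1}])

```text
time: 1.1
tool_pos: [0.483, 0.1668, 0.2505]
tool_rot: [3.141, -0.0, 2.955]
contact_force: [1.7, 1.5, 0.1]
opening: 0.0919
grip_force: 0.0
```

```bash
python3 - <<'E'
from h import *
go(.608,.047,.25,-10.6)
E
```

```text
target [0.608, 0.047, 0.25, -10.6] translation [-14.5, -9.45, 0.04] spin -0.1 t 1.1 q6 -1.2
```

Call:
send_rows(targets=[{"translation": [-14.5, -9.4, 0], "spin": 0, "jaw": 1}, {"translation": [-14.5, -9.4, 0], "spin": 0, "jaw": 1}, {"translation": [-14.5, -9.4, 0], "spin": 0, "jaw": 1}, {"translation": [-14.5, -9.4, 0], "spin": 0, "jaw": 1}, {"translation": [-14.5, -9.4, 0], "spin": 0, "jaw": 1}])

```text
time: 1.6
tool_pos: [0.6086, 0.0465, 0.2491]
tool_rot: [-3.141, -0.001, 2.952]
contact_force: [-0.1, -0.0, -0.7]
opening: 0.0915
grip_force: 0.0
```

```bash
python3 - <<'E'
from h import *
p,d=cam('wrist'); cv2.imwrite('pics/w1.png',cv2.resize(p[...,::-1],(768,576)))
p,P=cloud('wrist'); print(np.nanmedian(P[::8,::8,2]),monitor.observe()['tool_pos'])
E
```

```text
0.012500977547175524 [0.60731194 0.04818459 0.24940445]
```

View pics/w1.png

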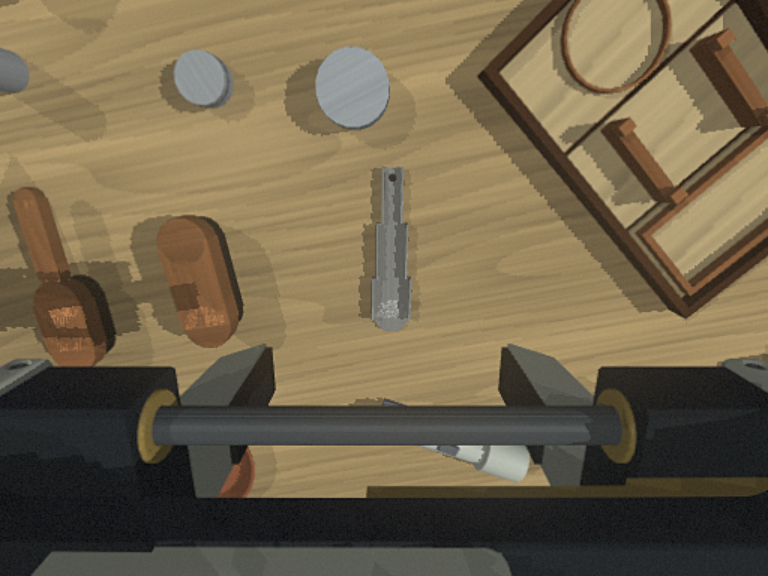

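The wrist picture shows the steel horn from the narrow end (391,168) to the round toe (392,331), with the 30 mm section at rows 223–280. It also shows the wide tin (352,87), small tin (202,78), plain brush (200,280) and the tray at upper right.

```bash
python3 - <<'E'
from h import *
g=lambda *a:[((u+.5)/1.5-.5,(v+.5)/1.5-.5) for u,v in a]
e=ray('wrist',g((391,168),(392,331)),.004); s=ray('wrist',g((392,223),(391.5,280)),.010)
d=e[1]-e[0]; print(e,np.linalg.norm(d),np.degrees(np.arctan2(d[1],d[0])));print(s)
u=d/np.linalg.norm(d); print('origin from ends',(e.mean(0)-u*.0015), 'from sections',s.mean(0)+u*.002)
p,P=cloud('wrist')
def seg(n,u,v,r,zmin,zmax=.2):
    u=int(u/1.5);v=int(v/1.5)
    m=np.zeros(P.shape[:2],bool);m[max(v-r,0):v+r,max(u-r,0):u+r]=1
    m&=(P[...,2]>zmin)&(P[...,2]<zmax)
    k,l,st,ce=cv2.connectedComponentsWithStats(m.astype(np.uint8)); i=1+np.argmax(st[1:,4]); q=P[l==i]
    rc=cv2.minAreaRect((q[:,:2]*1000).astype(np.float32)); print(n,q[:,2].max().round(3),np.round(rc[0],1),np.round(rc[1],1),round(rc[2],1))
seg('wide',352,87,35,.024);seg('small',202,78,30,.016);seg('brush',200,280,60,.035)
o=e.mean(0)-u*.0015
go(o[0],o[1],.003,np.degrees(np.arctan2(d[1],d[0])))
E
```

```text
[[0.5354313  0.06392999 0.004     ]
 [0.69084835 0.03546557 0.004     ]] 0.15800215836115117 -10.378619621607967
[[0.58341364 0.05570168 0.01      ]
 [0.63679212 0.04512142 0.01      ]]
origin from ends [0.61166437 0.04996801 0.004     ] from sections [0.61207016 0.05005125 0.01      ]
wide 0.034 [468.7  44.4] [59.1 57.6] 78.7
small 0.026 [436.2 -76.2] [39.9 41.8] 85.5
brush 0.052 [ 598.4 -123.2] [ 46.  118.9] 87.7
target [np.float64(0.6116643673481879), np.float64(0.04996801150076321), 0.003, np.float64(-10.378619621607967)] translation [-0.45, 0.26, 24.64] spin -0.4 t 1.65 q6 -1.43
```

Call:
send_rows(targets=[{"translation": [-0.5, 0.3, 5], "spin": 0, "jaw": 0.7}, {"translation": [-0.5, 0.3, 10], "spin": 0, "jaw": 0.7}, {"translation": [-0.5, 0.3, 15], "spin": 0, "jaw": 0.7}, {"translation": [-0.5, 0.3, 19], "spin": 0, "jaw": 0.7}, {"translation": [-0.5, 0.3, 22], "spin": 0, "jaw": 0.7}])

```text
time: 2.15
tool_pos: [0.6101, 0.053, 0.0281]
tool_rot: [-3.141, -0.004, 2.957]
contact_force: [-0.6, -0.3, -1.3]
opening: 0.0645
grip_force: 0.0
```

Call:
send_rows(targets=[{"translation": [0, 0, 1.5], "spin": 0, "jaw": 0.7}, {"translation": [0, 0, 2.5], "spin": 0, "jaw": 0.7}, {"translation": [0, 0, 2.5], "spin": 0, "jaw": 0.7}, {"translation": [0, 0, 2.5], "spin": 0, "jaw": 0.7}, {"translation": [0, 0, 2.5], "spin": 0, "jaw": 0.7}])

```text
time: 2.65
tool_pos: [0.6136, 0.0515, 0.0075]
tool_rot: [3.141, 0.003, 2.955]
contact_force: [-0.0, -0.1, 0.9]
opening: 0.0642
grip_force: 0.0
```

Call:
send_rows(targets=[{"translation": [0, 0, 0], "spin": 0, "jaw": 0}, {"translation": [0, 0, 0], "spin": 0, "jaw": 0}, {"translation": [0, 0, 0], "spin": 0, "jaw": 0}, {"translation": [0, 0, 0], "spin": 0, "jaw": 0}, {"translation": [0, 0, 0], "spin": 0, "jaw": 0}], force=20)

```text
time: 3.15
tool_pos: [0.6126, 0.0514, 0.0058]
tool_rot: [3.142, 0.0, 2.955]
contact_force: [-0.7, 0.4, 1.5]
opening: 0.0299
grip_force: 20.0
```

Call:
send_rows(targets=[{"translation": [0, 0, -2], "spin": 0, "jaw": 0}, {"translation": [0, 0, -6], "spin": 0, "jaw": 0}, {"translation": [0, 0, -10], "spin": 0, "jaw": 0}, {"translation": [0, 0, -15], "spin": 0, "jaw": 0}, {"translation": [0, 0, -20], "spin": 0, "jaw": 0}])

```text
time: 3.65
tool_pos: [0.6119, 0.0514, 0.2071]
tool_rot: [-3.141, -0.001, 2.955]
contact_force: [1.0, -0.1, -1.2]
opening: 0.0295
grip_force: 20.0
```

```bash
python3 - <<'E'
from h import *
go(.5425,.31,.25,123.4)
E
```

```text
target [0.5425, 0.31, 0.25, 123.4] translation [11.61, 24.12, -4.27] spin 45.9 t 3.65 q6 -1.43
```

Call:
send_rows(targets=[{"translation": [2, 4, -4], "spin": 8, "jaw": 0}, {"translation": [4, 8, -4.3], "spin": 16, "jaw": 0}, {"translation": [6, 12, -4.3], "spin": 24, "jaw": 0}, {"translation": [8, 16, -4.3], "spin": 32, "jaw": 0}, {"translation": [9.7, 20, -4.3], "spin": 40, "jaw": 0}])

```text
time: 4.15
tool_pos: [0.5532, 0.2676, 0.2489]
tool_rot: [-3.142, -0.0, 2.252]
contact_force: [0.2, -0.4, -1.0]
opening: 0.0298
grip_force: 20.0
```

```bash
python3 - <<'E'
from h import *
go(.5425,.31,.25,123.4)
E
```

```text
target [0.5425, 0.31, 0.25, 123.4] translation [3.97, 1.84, -0.11] spin 5.6 t 4.15 q6 -0.36
```

Call:
send_rows(targets=[{"translation": [4, 1.8, 0], "spin": 5.6, "jaw": 0}, {"translation": [4, 1.8, 0], "spin": 5.6, "jaw": 0}, {"translation": [4, 1.8, 0], "spin": 5.6, "jaw": 0}, {"translation": [4, 1.8, 0], "spin": 5.6, "jaw": 0}, {"translation": [4, 1.8, 0], "spin": 5.6, "jaw": 0}])

```text
time: 4.65
tool_pos: [0.5433, 0.3069, 0.2487]
tool_rot: [-3.141, 0.0, 2.158]
contact_force: [0.3, 0.2, -0.5]
opening: 0.0296
grip_force: 20.0
```

```bash
python3 - <<'E'
from h import *
p,d=cam('wrist'); cv2.imwrite('pics/w2.png',cv2.resize(p[...,::-1],(768,576)))
s=monitor.observe();print(s['tool_pos'],np.degrees(s['tool_rot']))
E
```

```text
[0.54334405 0.30696758 0.24873853] [-1.79995429e+02  5.57428306e-03  1.23642478e+02]
```

View pics/w2.png

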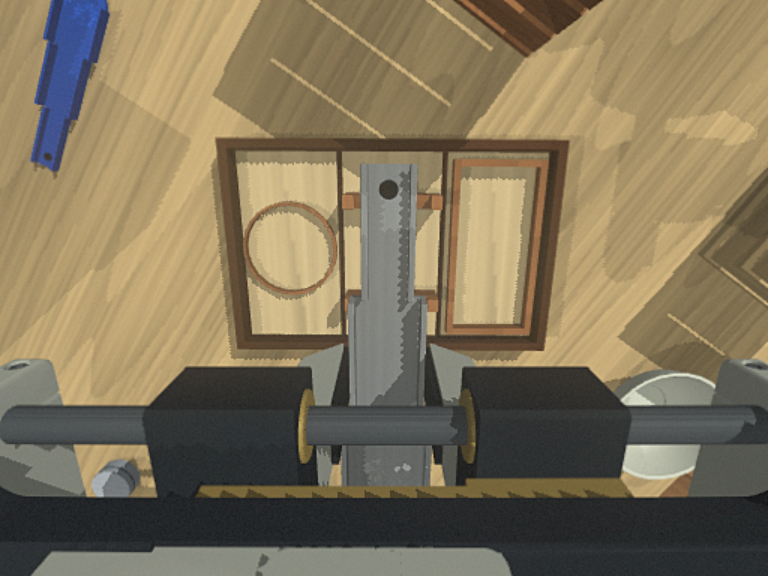

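The picture shows the horn held straight, with the tray below it. The tray corners are (217,139), (569,141), (545,350) and (238,349). The cup ring is centred near (291,249), and the bay walls run from (452,160) to (531,334).

```bash
python3 - <<'E'
from h import *
g=lambda *a:[((u+.5)/1.5-.5,(v+.5)/1.5-.5) for u,v in a]
c=ray('wrist',g((217,139),(569,141),(545,350),(238,349)),.026);print(c,c.mean(0))
L=lambda a,b:(np.linalg.norm(a-b),np.degrees(np.arctan2(*(b-a)[1::-1])))
print(L(c[0],c[1]),L(c[3],c[2]),L(c[3],c[0]),L(c[2],c[1]))
r=ray('wrist',g((244,249),(337,249),(291,201),(291,298)),.020);print('cup',r,r.mean(0), L(r[0],r[1]),L(r[2],r[3]))
b=ray('wrist',g((452,160),(548,160),(531,334),(447,334)),.024);print('bay',b,b.mean(0),L(b[0],b[1]))
p,P=cloud('wrist'); m=(P[...,2]>.020)&(P[...,2]<.030); m[:85]=0;m[:,:135]=0;m[236:]=0;m[:,390:]=0
q=P[m]; rc=cv2.minAreaRect((q[:,:2]*1000).astype(np.float32));print(rc)
ct,cb=c.mean(0),(r.mean(0)+b.mean(0))/2; print(ct,cb)
E
```

```text
[[0.37047743 0.30994707 0.026     ]
 [0.6173067  0.47218499 0.026     ]
 [0.72335812 0.31335697 0.026     ]
 [0.47515235 0.14951906 0.026     ]] [0.54657365 0.31125202 0.026     ]
(np.float64(0.29537405388419474), np.float64(33.316438899841096)) (np.float64(0.29740371605273447), np.float64(33.42836428094541)) (np.float64(0.1915567464360695), np.float64(123.12335531739288)) (np.float64(0.1909797026217171), np.float64(123.73152418411654))
cup [[0.43261934 0.23761814 0.02      ]
 [0.50356704 0.28475768 0.02      ]
 [0.44696973 0.29886035 0.02      ]
 [0.49197635 0.2206281  0.02      ]] [0.46878311 0.26046607 0.02      ] (np.float64(0.0851804639154283), np.float64(33.601116738241494)) (np.float64(0.09025453367639957), np.float64(-60.08839540100985))
bay [[0.54477259 0.40548716 0.024     ]
 [0.61301548 0.45099909 0.024     ]
 [0.70247288 0.31853033 0.024     ]
 [0.63511445 0.273763   0.024     ]] [0.62384385 0.36219489 0.024     ] (np.float64(0.08202699690558617), np.float64(33.69975797476811))
((545.2484130859375, 311.49530029296875), (297.42364501953125, 192.74264526367188), 33.12694549560547)
[0.54657365 0.31125202 0.026     ] [0.54631348 0.31133048 0.022     ]
```

```bash
python3 - <<'E'
from h import *
go(.546,.311,.041,123.4)
E
```

```text
target [0.546, 0.311, 0.041, 123.4] translation [0.19, 0.45, 20.77] spin 0.2 t 4.7 q6 -0.2
```

Call:
send_rows(targets=[{"translation": [0.2, 0.4, 5], "spin": 0, "jaw": 0}, {"translation": [0.2, 0.4, 10], "spin": 0, "jaw": 0}, {"translation": [0.2, 0.4, 14], "spin": 0, "jaw": 0}, {"translation": [0.2, 0.4, 17], "spin": 0, "jaw": 0}, {"translation": [0.2, 0.4, 18.5], "spin": 0, "jaw": 0}])

```text
time: 5.2
tool_pos: [0.5439, 0.3104, 0.0604]
tool_rot: [-3.137, -0.001, 2.158]
contact_force: [0.4, -0.0, -0.8]
opening: 0.0296
grip_force: 20.0
```

Call:
send_rows(targets=[{"translation": [0, 0, 1], "spin": 0, "jaw": 0}, {"translation": [0, 0, 1.7], "spin": 0, "jaw": 0}, {"translation": [0, 0, 2.2], "spin": 0, "jaw": 0}, {"translation": [0, 0, 2.2], "spin": 0, "jaw": 0}, {"translation": [0, 0, 2.2], "spin": 0, "jaw": 0}])

```text
time: 5.7
tool_pos: [0.5455, 0.3123, 0.0425]
tool_rot: [3.14, 0.0, 2.159]
contact_force: [0.2, -0.5, -0.8]
opening: 0.0297
grip_force: 20.0
```

Down a little until contact.

Call:
send_rows(targets=[{"translation": [0, 0, 0.2], "spin": 0, "jaw": 0}, {"translation": [0, 0, 0.3], "spin": 0, "jaw": 0}, {"translation": [0, 0, 0.3], "spin": 0, "jaw": 0}, {"translation": [0, 0, 0.3], "spin": 0, "jaw": 0}, {"translation": [0, 0, 0.3], "spin": 0, "jaw": 0}])

```text
time: 6.2
tool_pos: [0.5454, 0.3123, 0.0397]
tool_rot: [3.14, 0.0, 2.16]
contact_force: [-1.3, -0.1, 5.2]
opening: 0.0296
grip_force: 20.0
```

Call:
send_rows(targets=[{"translation": [0, 0, 0], "spin": 0, "jaw": 0.5}, {"translation": [0, 0, 0], "spin": 0, "jaw": 0.5}, {"translation": [0, 0, 0], "spin": 0, "jaw": 0.5}, {"translation": [0, 0, 0], "spin": 0, "jaw": 0.5}, {"translation": [0, 0, 0], "spin": 0, "jaw": 0.5}])

```text
time: 6.7
tool_pos: [0.545, 0.3121, 0.0385]
tool_rot: [-3.141, -0.0, 2.16]
contact_force: [-0.3, 0.7, 0.1]
opening: 0.046
grip_force: 0.0
```

Call:
send_rows(targets=[{"translation": [0, 0, -2], "spin": 0, "jaw": 0.5}, {"translation": [0, 0, -6], "spin": 0, "jaw": 0.5}, {"translation": [0, 0, -11], "spin": 0, "jaw": 0.5}, {"translation": [0, 0, -16], "spin": 0, "jaw": 1}, {"translation": [0, 0, -20], "spin": 0, "jaw": 1}])

```text
time: 7.2
tool_pos: [0.5453, 0.3123, 0.2421]
tool_rot: [3.139, 0.0, 2.16]
contact_force: [1.6, -0.2, -0.4]
opening: 0.0571
grip_force: 0.0
```

```bash
python3 - <<'E'
from h import *
p,d=cam('wrist'); cv2.imwrite('pics/w3.png',p[:260,:,::-1])
go(.5985,-.123,.25,178.5)
E
```

```text
target [0.5985, -0.123, 0.25, 178.5] translation [-39.11, -19.99, -0.25] spin -54.8 t 7.25 q6 -0.19
```

View pics/w3.png

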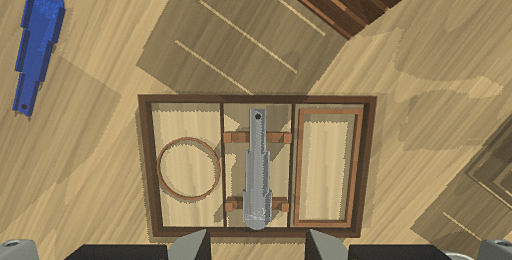

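The horn lies level between the upstands on both rests (crop 257,110 to 257,228). Next is the brush.

Call:
send_rows(targets=[{"translation": [-4, -2, 0], "spin": -6, "jaw": 1}, {"translation": [-8, -4, 0], "spin": -12, "jaw": 1}, {"translation": [-12, -6, 0], "spin": -18, "jaw": 1}, {"translation": [-16, -8, 0], "spin": -24, "jaw": 1}, {"translation": [-20, -10, 0], "spin": -30, "jaw": 1}])

```text
time: 7.75
tool_pos: [0.5728, 0.0886, 0.2385]
tool_rot: [3.142, -0.0, 2.688]
contact_force: [1.3, 0.4, -0.5]
opening: 0.0919
grip_force: 0.0
```

```bash
python3 - <<'E'
from h import *
go(.5985,-.123,.25,178.5)
E
```

```text
target [0.5985, -0.123, 0.25, 178.5] translation [-11.59, -17.89, -1.15] spin -24.5 t 7.75 q6 -1.1
```

Call:
send_rows(targets=[{"translation": [-2.3, -3.6, 0], "spin": -5, "jaw": 1}, {"translation": [-4.6, -7.2, 0], "spin": -10, "jaw": 1}, {"translation": [-7, -10.8, 0], "spin": -15, "jaw": 1}, {"translation": [-9.3, -14.4, 0], "spin": -20, "jaw": 1}, {"translation": [-11.6, -17.9, 0], "spin": -24.5, "jaw": 1}])

```text
time: 8.25
tool_pos: [0.5976, -0.1234, 0.2384]
tool_rot: [3.141, -0.0, 3.114]
contact_force: [0.1, -0.9, -0.3]
opening: 0.092
grip_force: 0.0
```

```bash
python3 - <<'E'
from h import *
p,d=cam('wrist'); cv2.imwrite('pics/w4.png',cv2.resize(p[...,::-1],(768,576)))
p,P=cloud('wrist'); m=(P[...,2]>.038)&(P[...,2]<.058); m[250:]=0
k,l,st,ce=cv2.connectedComponentsWithStats(m.astype(np.uint8))
for i in range(1,k):
    if st[i,4]>800:
        q=P[l==i]; print(st[i],q.mean(0).round(4),cv2.minAreaRect((q[:,:2]*1000).astype(np.float32)))
go(.5985,-.123,.022,178.5)
E
```

```text
[ 136   88   36  135 3075] [ 0.586  -0.2553  0.0406] ((575.71044921875, -254.14013671875), (44.80581283569336, 169.45489501953125), 83.46261596679688)
[ 241  127   36   94 3026] [ 0.5958 -0.1231  0.0493] ((598.7571411132812, -123.01851654052734), (43.70846939086914, 118.69462585449219), 87.58014678955078)
[   0  212   76   33 1833] [ 0.6631 -0.4224  0.048 ] ((665.638671875, -424.2655944824219), (97.8741226196289, 42.30904006958008), 84.89844512939453)
target [0.5985, -0.123, 0.022, 178.5] translation [-0.03, 0.79, 21.6] spin -0.1 t 8.3 q6 -1.88
```

View pics/w4.png

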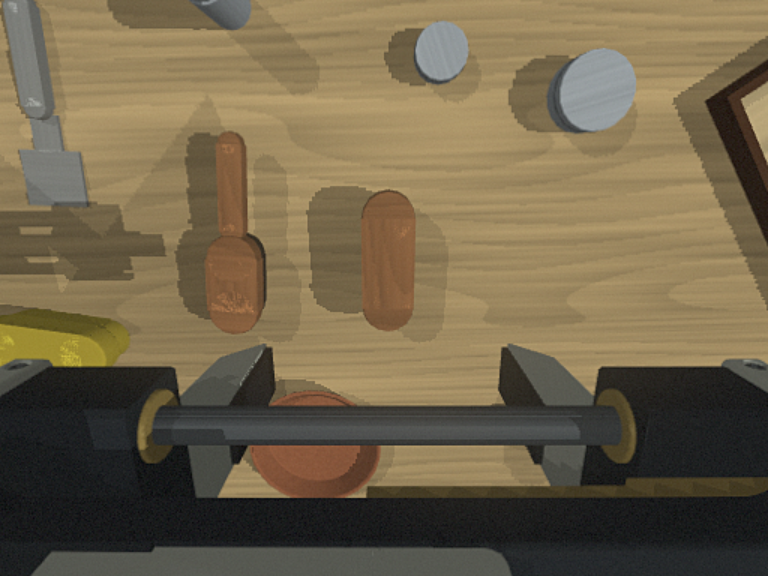

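The picture shows the plain brown brush centred at (388,260), with the handled brush well clear to its left.

```bash
python3 - <<'E'
from h import *
p,d=cam('wrist')
s=monitor.observe();print(s['tool_pos'],s['qvel'].round(3))
go(.5987,-.123,.022,178)
p,P=cloud('wrist'); m=(P[...,2]>.038)&(P[...,2]<.058); m[250:]=0
k,l,st,ce=cv2.connectedComponentsWithStats(m.astype(np.uint8))
for i in range(1,k):
    if st[i,4]>800:
        q=P[l==i]; print(st[i],q.mean(0).round(4),cv2.minAreaRect((q[:,:2]*1000).astype(np.float32)))
E
```

```text
[ 0.59768587 -0.1268116   0.2378096 ] [ 0.075 -0.023  0.042  0.044  0.01   0.125]
target [0.5987, -0.123, 0.022, 178] translation [-0.1, 0.42, 21.58] spin 0.0 t 8.35 q6 -1.87
[ 142   87   36  135 3091] [ 0.5861 -0.2552  0.0406] ((575.2869873046875, -254.7921142578125), (44.90032196044922, 169.46768188476562), 84.26419830322266)
[ 247  126   36   95 3037] [ 0.5958 -0.1231  0.0493] ((599.0695190429688, -122.94266510009766), (43.61444091796875, 119.83316040039062), 87.95977783203125)
[   0  212   81   32 2040] [ 0.6632 -0.4266  0.0481] ((664.0349731445312, -428.277099609375), (105.31385803222656, 42.45854568481445), 86.21771240234375)
```

Call:
send_rows(targets=[{"translation": [0, 0, 5], "spin": 0, "jaw": 1}, {"translation": [0, 0, 10], "spin": 0, "jaw": 1}, {"translation": [0, 0, 13], "spin": 0, "jaw": 1}, {"translation": [0, 0, 15], "spin": 0, "jaw": 1}, {"translation": [0, 0, 15], "spin": 0, "jaw": 1}])

```text
time: 8.85
tool_pos: [0.5956, -0.1202, 0.0852]
tool_rot: [3.139, -0.007, 3.111]
contact_force: [-0.3, 0.2, -0.3]
opening: 0.0917
grip_force: 0.0
```

```bash
python3 - <<'E'
from h import *
go(.5987,-.123,.022,178)
E
```

```text
target [0.5987, -0.123, 0.022, 178] translation [-0.36, -0.29, 6.32] spin 0.2 t 8.85 q6 -1.87
```

Call:
send_rows(targets=[{"translation": [-0.2, -0.1, 3], "spin": 0, "jaw": 1}, {"translation": [-0.2, -0.1, 5.5], "spin": 0, "jaw": 1}, {"translation": [-0.2, -0.1, 6.4], "spin": 0, "jaw": 1}, {"translation": [-0.2, -0.1, 6.4], "spin": 0, "jaw": 1}, {"translation": [-0.2, -0.1, 6.4], "spin": 0, "jaw": 1}])

```text
time: 9.35
tool_pos: [0.6007, -0.1228, 0.0263]
tool_rot: [-3.141, 0.002, 3.111]
contact_force: [0.8, -1.1, -0.2]
opening: 0.0914
grip_force: 0.0
```

Call:
send_rows(targets=[{"translation": [0, 0, 0], "spin": 0, "jaw": 0}, {"translation": [0, 0, 0], "spin": 0, "jaw": 0}, {"translation": [0, 0, 0], "spin": 0, "jaw": 0}, {"translation": [0, 0, 0], "spin": 0, "jaw": 0}, {"translation": [0, 0, 0], "spin": 0, "jaw": 0}], force=25)

```text
time: 9.85
tool_pos: [0.5998, -0.1227, 0.0249]
tool_rot: [3.142, 0.0, 3.111]
contact_force: [0.2, 0.9, -0.4]
opening: 0.0561
grip_force: 0.0
```

Call:
send_rows(targets=[{"translation": [0, 0, 0], "spin": 0, "jaw": 0}, {"translation": [0, 0, 0], "spin": 0, "jaw": 0}, {"translation": [0, 0, 0], "spin": 0, "jaw": 0}, {"translation": [0, 0, 0], "spin": 0, "jaw": 0}, {"translation": [0, 0, 0], "spin": 0, "jaw": 0}])

```text
time: 10.35
tool_pos: [0.5997, -0.1226, 0.0247]
tool_rot: [3.141, -0.0, 3.111]
contact_force: [-0.7, 0.3, -0.2]
opening: 0.0439
grip_force: 25.0
```

Call:
send_rows(targets=[{"translation": [0, 0, -2], "spin": 0, "jaw": 0}, {"translation": [0, 0, -6], "spin": 0, "jaw": 0}, {"translation": [0, 0, -10], "spin": 0, "jaw": 0}, {"translation": [0, 0, -14], "spin": 0, "jaw": 0}, {"translation": [0, 0, -16], "spin": 0, "jaw": 0}])

```text
time: 10.85
tool_pos: [0.6008, -0.123, 0.1885]
tool_rot: [-3.14, 0.005, 3.111]
contact_force: [0.4, -0.3, -1.8]
opening: 0.0437
grip_force: 25.0
```

```bash
python3 - <<'E'
from h import *
go(.6237,.3625,.185,123.4)
E
```

```text
target [0.6237, 0.3625, 0.185, 123.4] translation [-0.8, 48.59, 0.29] spin 54.8 t 10.85 q6 -1.87
```

Call:
send_rows(targets=[{"translation": [0, 4.5, 0], "spin": 5.5, "jaw": 0}, {"translation": [0, 9, 0], "spin": 11, "jaw": 0}, {"translation": [0, 13.5, 0], "spin": 16.5, "jaw": 0}, {"translation": [0, 18, 0], "spin": 22, "jaw": 0}, {"translation": [0, 22.5, 0], "spin": 27.5, "jaw": 0}])

```text
time: 11.35
tool_pos: [0.6062, 0.104, 0.1845]
tool_rot: [-3.141, -0.0, 2.627]
contact_force: [0.9, 0.3, -1.3]
opening: 0.0439
grip_force: 25.0
```

```bash
python3 - <<'E'
from h import *
go(.6237,.3625,.185,123.4)
E
```

```text
target [0.6237, 0.3625, 0.185, 123.4] translation [11.21, 23.36, -0.05] spin 27.1 t 11.35 q6 -1.01
```

Call:
send_rows(targets=[{"translation": [2, 4.2, 0], "spin": 5.5, "jaw": 0}, {"translation": [4.2, 8.7, 0], "spin": 11, "jaw": 0}, {"translation": [6.4, 13.2, 0], "spin": 16.5, "jaw": 0}, {"translation": [8.6, 17.8, 0], "spin": 22, "jaw": 0}, {"translation": [10.8, 22.3, 0], "spin": 27, "jaw": 0}])

```text
time: 11.85
tool_pos: [0.621, 0.3503, 0.1843]
tool_rot: [-3.141, -0.0, 2.156]
contact_force: [1.4, 0.2, -1.9]
opening: 0.0436
grip_force: 25.0
```

Call:
send_rows(targets=[{"translation": [0, 0, 0], "spin": 0, "jaw": 0}, {"translation": [0, 0, 0], "spin": 0, "jaw": 0}, {"translation": [0, 0, 0], "spin": 0, "jaw": 0}, {"translation": [0, 0, 0], "spin": 0, "jaw": 0}, {"translation": [0, 0, 0], "spin": 0, "jaw": 0}])

```text
time: 12.35
tool_pos: [0.6218, 0.3469, 0.1851]
tool_rot: [3.141, 0.0, 2.158]
contact_force: [0.3, -0.2, -1.5]
opening: 0.044
grip_force: 25.0
```

```bash
python3 - <<'E'
from h import *
go(.6237,.3625,.039,123.4)
E
```

```text
target [0.6237, 0.3625, 0.039, 123.4] translation [1.2, 1.02, 14.61] spin 0.2 t 12.35 q6 -0.19
```

Call:
send_rows(targets=[{"translation": [1.2, 1, 2], "spin": 0, "jaw": 0}, {"translation": [1.2, 1, 6], "spin": 0, "jaw": 0}, {"translation": [1.2, 1, 9], "spin": 0, "jaw": 0}, {"translation": [1.2, 1, 11], "spin": 0, "jaw": 0}, {"translation": [1.2, 1, 11], "spin": 0, "jaw": 0}])

```text
time: 12.85
tool_pos: [0.6213, 0.3621, 0.0711]
tool_rot: [-3.135, -0.001, 2.158]
contact_force: [0.1, -0.3, -2.3]
opening: 0.0438
grip_force: 25.0
```

Call:
send_rows(targets=[{"translation": [0, 0, 0.8], "spin": 0, "jaw": 0}, {"translation": [0, 0, 1.8], "spin": 0, "jaw": 0}, {"translation": [0, 0, 2.8], "spin": 0, "jaw": 0}, {"translation": [0, 0, 3.4], "spin": 0, "jaw": 0}, {"translation": [0, 0, 3.4], "spin": 0, "jaw": 0}])

```text
time: 13.35
tool_pos: [0.6224, 0.3636, 0.0395]
tool_rot: [-3.14, -0.0, 2.16]
contact_force: [0.5, -0.1, -2.3]
opening: 0.0438
grip_force: 25.0
```

Call:
send_rows(targets=[{"translation": [0, 0, 0.1], "spin": 0, "jaw": 0}, {"translation": [0, 0, 0.2], "spin": 0, "jaw": 0}, {"translation": [0, 0, 0.3], "spin": 0, "jaw": 0}, {"translation": [0, 0, 0.3], "spin": 0, "jaw": 0}, {"translation": [0, 0, 0.3], "spin": 0, "jaw": 0}])

```text
time: 13.85
tool_pos: [0.6231, 0.3639, 0.0379]
tool_rot: [3.141, -0.0, 2.16]
contact_force: [0.3, -0.3, -1.7]
opening: 0.0437
grip_force: 25.0
```

Call:
send_rows(targets=[{"translation": [0, 0, 0], "spin": 0, "jaw": 0.65}, {"translation": [0, 0, 0], "spin": 0, "jaw": 0.65}, {"translation": [0, 0, 0], "spin": 0, "jaw": 0.65}, {"translation": [0, 0, 0], "spin": 0, "jaw": 0.65}, {"translation": [0, 0, 0], "spin": 0, "jaw": 0.65}])

```text
time: 14.35
tool_pos: [0.6231, 0.3639, 0.0378]
tool_rot: [3.141, -0.0, 2.159]
contact_force: [0.1, -0.0, 0.3]
opening: 0.0597
grip_force: 0.0
```

Call:
send_rows(targets=[{"translation": [0, 0, -2], "spin": 0, "jaw": 0.65}, {"translation": [0, 0, -6], "spin": 0, "jaw": 0.65}, {"translation": [0, 0, -11], "spin": 0, "jaw": 0.65}, {"translation": [0, 0, -16], "spin": 0, "jaw": 1}, {"translation": [0, 0, -20], "spin": 0, "jaw": 1}])

```text
time: 14.85
tool_pos: [0.6233, 0.364, 0.2415]
tool_rot: [3.138, 0.0, 2.16]
contact_force: [0.1, 0.4, 0.5]
opening: 0.0715
grip_force: 0.0
```

```bash
python3 - <<'E'
from h import *
p,d=cam('wrist'); cv2.imwrite('pics/w5.png',p[:260,:,::-1])
go(.4685,.0445,.20,123.4)
E
```

```text
target [0.4685, 0.0445, 0.2, 123.4] translation [-17.93, -30.88, 4.53] spin 0.3 t 14.9 q6 -0.17
```

View pics/w5.png

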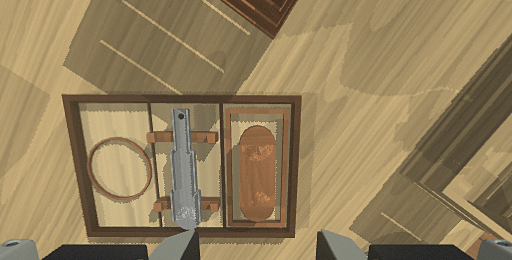

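The brush sits in the bay, centred near (257,172) in the crop. Next is the wide tin, with a 90° spin so the fingers straddle along the tray's y axis.

Call:
send_rows(targets=[{"translation": [-2, -3.4, 0], "spin": 8.5, "jaw": 1}, {"translation": [-4, -6.8, 0], "spin": 17, "jaw": 1}, {"translation": [-6, -10.3, 0], "spin": 25.5, "jaw": 1}, {"translation": [-8, -13.8, 0], "spin": 34, "jaw": 1}, {"translation": [-10, -17.2, 0], "spin": 42.5, "jaw": 1}])

```text
time: 15.4
tool_pos: [0.5344, 0.1838, 0.2376]
tool_rot: [3.141, -0.0, 1.412]
contact_force: [-0.4, -0.2, 0.1]
opening: 0.0918
grip_force: 0.0
```

```bash
python3 - <<'E'
from h import *
go(.4685,.0445,.20,33.4)
E
```

```text
target [0.4685, 0.0445, 0.2, 33.4] translation [-14.8, -4.3, 3.76] spin 47.5 t 15.4 q6 0.35
```

Call:
send_rows(targets=[{"translation": [-3, -0.9, 1], "spin": 8.5, "jaw": 1}, {"translation": [-6, -1.8, 2], "spin": 17, "jaw": 1}, {"translation": [-9, -2.6, 3], "spin": 25.5, "jaw": 1}, {"translation": [-12, -3.5, 3.8], "spin": 34, "jaw": 1}, {"translation": [-14.8, -4.3, 3.8], "spin": 42.5, "jaw": 1}])

```text
time: 15.9
tool_pos: [0.469, 0.0444, 0.1986]
tool_rot: [-3.14, 0.001, 0.67]
contact_force: [0.5, -0.2, 0.2]
opening: 0.0919
grip_force: 0.0
```

Call:
send_rows(targets=[{"translation": [0, 0, 0], "spin": 5, "jaw": 1}, {"translation": [0, 0, 0], "spin": 5, "jaw": 1}, {"translation": [0, 0, 0], "spin": 5, "jaw": 1}, {"translation": [0, 0, 0], "spin": 5, "jaw": 1}, {"translation": [0, 0, 0], "spin": 5, "jaw": 1}])

```text
time: 16.4
tool_pos: [0.4706, 0.046, 0.1996]
tool_rot: [-3.141, -0.0, 0.591]
contact_force: [-0.2, -1.1, -0.7]
opening: 0.0918
grip_force: 0.0
```

```bash
python3 - <<'E'
from h import *
p,d=cam('wrist'); cv2.imwrite('pics/w6.png',cv2.resize(p[...,::-1],(768,576)))
p,P=cloud('wrist'); m=(P[...,2]>.016)&(P[...,2]<.040); m[250:]=0
k,l,st,ce=cv2.connectedComponentsWithStats(m.astype(np.uint8))
for i in range(1,k):
    if st[i,4]>300:
        q=P[l==i]; z=np.percentile(q[:,2],90);q=q[q[:,2]>z-.008]; print(st[i],z.round(3),cv2.minEnclosingCircle((q[:,:2]*1000).astype(np.float32)),cv2.minAreaRect((q[:,:2]*1000).astype(np.float32))[:2])
go(.4685,.0445,.014,33.4)
E
```

```text
[   0    0  185  126 3904] 0.028 ((473.72747802734375, 264.5001220703125), 114.53955841064453) ((473.62890625, 264.5852966308594), (124.3932113647461, 193.49122619628906))
[ 23   0  29  23 400] 0.037 ((492.96063232421875, 329.2149353027344), 10.127854347229004) ((492.5464172363281, 328.8985900878906), (16.105409622192383, 13.59623908996582))
[  53   30   81   84 1082] 0.022 ((468.2348937988281, 260.7708740234375), 43.281009674072266) ((468.023681640625, 260.58203125), (84.52800750732422, 85.88695526123047))
[ 232  155   51   51 2019] 0.032 ((468.50250244140625, 44.648441314697266), 29.940196990966797) ((468.630126953125, 44.611289978027344), (58.756736755371094, 58.848480224609375))
[488 203  24  36 461] 0.038 ((591.86474609375, -239.49691772460938), 19.590307235717773) ((591.1690673828125, -236.58079528808594), (39.17587661743164, 7.2301788330078125))
[304 234  30  16 390] 0.024 ((440.0217590332031, -71.32450103759766), 19.435701370239258) ((443.727294921875, -68.64508819580078), (19.48975944519043, 37.46954345703125))
target [0.4685, 0.0445, 0.014, 33.4] translation [-0.25, 0.01, 18.56] spin 0.4 t 16.45 q6 0.92
```

View pics/w6.png

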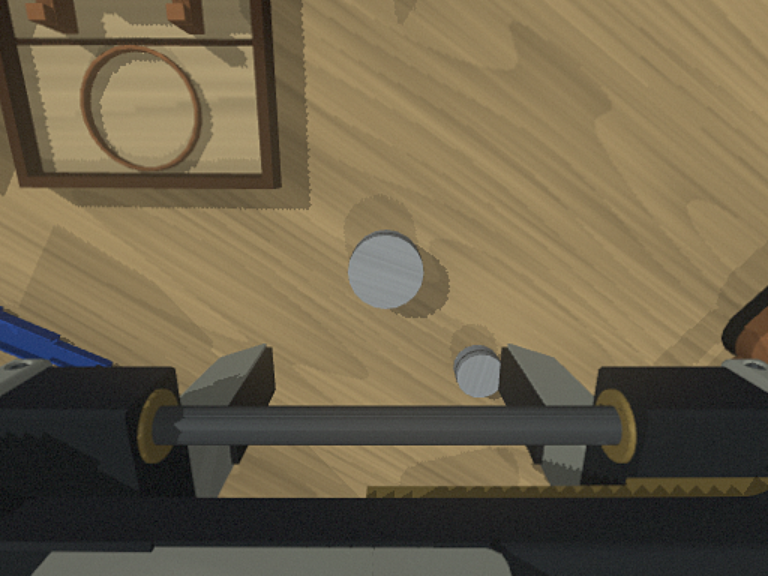

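The wide tin is at (386,270), the small tin at (478,371) and the cup at (141,108). I'll descend on the wide tin.

Call:
send_rows(targets=[{"translation": [-0.2, 0, 5], "spin": 0, "jaw": 1}, {"translation": [-0.2, 0, 9], "spin": 0, "jaw": 1}, {"translation": [-0.2, 0, 12.5], "spin": 0, "jaw": 1}, {"translation": [-0.2, 0, 14], "spin": 0, "jaw": 1}, {"translation": [-0.2, 0, 14], "spin": 0, "jaw": 1}])

```text
time: 16.95
tool_pos: [0.4672, 0.0447, 0.0576]
tool_rot: [-3.138, 0.004, 0.59]
contact_force: [-0.1, 0.2, 1.5]
opening: 0.0919
grip_force: 0.0
```

Call:
send_rows(targets=[{"translation": [0, 0, 2], "spin": 0, "jaw": 1}, {"translation": [0, 0, 4], "spin": 0, "jaw": 1}, {"translation": [0, 0, 4.6], "spin": 0, "jaw": 1}, {"translation": [0, 0, 4.6], "spin": 0, "jaw": 1}, {"translation": [0, 0, 4.6], "spin": 0, "jaw": 1}])

```text
time: 17.45
tool_pos: [0.4696, 0.0444, 0.0147]
tool_rot: [3.141, -0.001, 0.589]
contact_force: [1.1, -0.9, -0.3]
opening: 0.0915
grip_force: 0.0
```

Call:
send_rows(targets=[{"translation": [0, 0, 0], "spin": 0, "jaw": 0}, {"translation": [0, 0, 0], "spin": 0, "jaw": 0}, {"translation": [0, 0, 0], "spin": 0, "jaw": 0}, {"translation": [0, 0, 0], "spin": 0, "jaw": 0}, {"translation": [0, 0, 0], "spin": 0, "jaw": 0}], force=25)

```text
time: 17.95
tool_pos: [0.4688, 0.0444, 0.0139]
tool_rot: [-3.142, -0.0, 0.589]
contact_force: [0.9, 0.2, 2.0]
opening: 0.0593
grip_force: 25.0
```

Call:
send_rows(targets=[{"translation": [0, 0, 0], "spin": 0, "jaw": 0}, {"translation": [0, 0, 0], "spin": 0, "jaw": 0}, {"translation": [0, 0, 0], "spin": 0, "jaw": 0}, {"translation": [0, 0, 0], "spin": 0, "jaw": 0}, {"translation": [0, 0, 0], "spin": 0, "jaw": 0}])

```text
time: 18.45
tool_pos: [0.4689, 0.0444, 0.0139]
tool_rot: [3.142, -0.0, 0.589]
contact_force: [-1.2, 0.4, 5.9]
opening: 0.0598
grip_force: 25.0
```

Call:
send_rows(targets=[{"translation": [0, 0, -1.5], "spin": 0, "jaw": 0}, {"translation": [0, 0, -4.5], "spin": 0, "jaw": 0}, {"translation": [0, 0, -8], "spin": 0, "jaw": 0}, {"translation": [0, 0, -11], "spin": 0, "jaw": 0}, {"translation": [0, 0, -11], "spin": 0, "jaw": 0}])

```text
time: 18.95
tool_pos: [0.4711, 0.0442, 0.1269]
tool_rot: [3.137, -0.006, 0.589]
contact_force: [0.2, -0.3, -1.3]
opening: 0.0595
grip_force: 25.0
```

```bash
python3 - <<'E'
from h import *
go(.4683,.2604,.125,33.4)
E
```

```text
target [0.4683, 0.2604, 0.125, 33.4] translation [11.77, -18.13, 0.18] spin 0.3 t 18.95 q6 0.91
```

Call:
send_rows(targets=[{"translation": [2, -3, 0], "spin": 0, "jaw": 0}, {"translation": [4.5, -7, 0], "spin": 0, "jaw": 0}, {"translation": [7, -11, 0], "spin": 0, "jaw": 0}, {"translation": [9.5, -14.9, 0], "spin": 0, "jaw": 0}, {"translation": [11.9, -18.1, 0], "spin": 0, "jaw": 0}])

```text
time: 19.45
tool_pos: [0.4659, 0.2629, 0.122]
tool_rot: [-3.141, 0.002, 0.589]
contact_force: [-0.0, -0.8, -0.9]
opening: 0.0593
grip_force: 25.0
```

Call:
send_rows(targets=[{"translation": [0, 0, 1], "spin": 0, "jaw": 0}, {"translation": [0, 0, 3], "spin": 0, "jaw": 0}, {"translation": [0, 0, 5], "spin": 0, "jaw": 0}, {"translation": [0, 0, 5], "spin": 0, "jaw": 0}, {"translation": [0, 0, 5], "spin": 0, "jaw": 0}])

```text
time: 19.95
tool_pos: [0.4668, 0.2602, 0.0728]
tool_rot: [-3.141, 0.002, 0.588]
contact_force: [0.5, 0.5, -1.4]
opening: 0.0594
grip_force: 25.0
```

```bash
python3 - <<'E'
from h import *
go(.4683,.2604,.0265,33.4)
E
```

```text
target [0.4683, 0.2604, 0.0265, 33.4] translation [0.14, 0.07, 4.63] spin 0.3 t 19.95 q6 1.35
```

Call:
send_rows(targets=[{"translation": [0.1, 0, 1.5], "spin": 0, "jaw": 0}, {"translation": [0.1, 0, 3], "spin": 0, "jaw": 0}, {"translation": [0.1, 0, 4], "spin": 0, "jaw": 0}, {"translation": [0.1, 0, 4.5], "spin": 0, "jaw": 0}, {"translation": [0.1, 0, 4.5], "spin": 0, "jaw": 0}])

```text
time: 20.45
tool_pos: [0.4681, 0.2614, 0.0286]
tool_rot: [-3.141, 0.0, 0.588]
contact_force: [-0.2, 0.2, -2.2]
opening: 0.059
grip_force: 25.0
```

Call:
send_rows(targets=[{"translation": [0, 0, 0.1], "spin": 0, "jaw": 0}, {"translation": [0, 0, 0.1], "spin": 0, "jaw": 0}, {"translation": [0, 0, 0.1], "spin": 0, "jaw": 0}, {"translation": [0, 0, 0.1], "spin": 0, "jaw": 0}, {"translation": [0, 0, 0.1], "spin": 0, "jaw": 0}])

```text
time: 20.95
tool_pos: [0.4682, 0.2616, 0.0279]
tool_rot: [3.142, -0.0, 0.589]
contact_force: [0.3, -0.3, -0.5]
opening: 0.0594
grip_force: 25.0
```

Call:
send_rows(targets=[{"translation": [0, 0, 0.1], "spin": 0, "jaw": 0}, {"translation": [0, 0, 0.1], "spin": 0, "jaw": 0}, {"translation": [0, 0, 0.1], "spin": 0, "jaw": 0.8}, {"translation": [0, 0, 0.1], "spin": 0, "jaw": 0.8}, {"translation": [0, 0, 0.1], "spin": 0, "jaw": 0.8}])

```text
time: 21.45
tool_pos: [0.4682, 0.2616, 0.0269]
tool_rot: [3.142, -0.0, 0.589]
contact_force: [-0.3, -0.0, 0.3]
opening: 0.0729
grip_force: 0.0
```

Call:
send_rows(targets=[{"translation": [0, 0, 0], "spin": 0, "jaw": 0.8}, {"translation": [0, 0, 0], "spin": 0, "jaw": 0.8}, {"translation": [0, 0, -2], "spin": 0, "jaw": 0.8}, {"translation": [0, 0, -6], "spin": 0, "jaw": 0.8}, {"translation": [0, 0, -10], "spin": 0, "jaw": 0.8}])

```text
time: 21.95
tool_pos: [0.4675, 0.2613, 0.1273]
tool_rot: [-3.141, 0.002, 0.589]
contact_force: [0.4, -0.7, -0.9]
opening: 0.0734
grip_force: 0.0
```

```bash
python3 - <<'E'
from h import *
go(.437,-.0755,.2,33.4)
E
```

```text
target [0.437, -0.0755, 0.2, 33.4] translation [-21.25, 26.31, -7.24] spin 0.3 t 21.95 q6 1.35
```

Call:
send_rows(targets=[{"translation": [-2, 2.5, -3.5], "spin": 0, "jaw": 1}, {"translation": [-5, 6.2, -7], "spin": 0, "jaw": 1}, {"translation": [-8, 10, -7], "spin": 0, "jaw": 1}, {"translation": [-11, 13.7, -7], "spin": 0, "jaw": 1}, {"translation": [-14, 17.4, -7], "spin": 0, "jaw": 1}])

```text
time: 22.45
tool_pos: [0.448, 0.0387, 0.1973]
tool_rot: [3.141, -0.001, 0.59]
contact_force: [0.6, 0.1, -0.6]
opening: 0.0918
grip_force: 0.0
```

Call:
send_rows(targets=[{"translation": [-2.5, 3, 0], "spin": 0, "jaw": 1}, {"translation": [-5, 6, 0], "spin": 0, "jaw": 1}, {"translation": [-7.2, 8.9, 0], "spin": 0, "jaw": 1}, {"translation": [-7.2, 8.9, 0], "spin": 0, "jaw": 1}, {"translation": [-7.2, 8.9, 0], "spin": 0, "jaw": 1}])

```text
time: 22.95
tool_pos: [0.4378, -0.0741, 0.1967]
tool_rot: [-3.141, -0.0, 0.586]
contact_force: [-0.1, -0.0, 0.2]
opening: 0.0917
grip_force: 0.0
```

```bash
python3 - <<'E'
from h import *
cam('wrist');p,d=cam('wrist')
p,P=cloud('wrist'); m=(P[...,2]>.014)&(P[...,2]<.030); m[250:]=0
k,l,st,ce=cv2.connectedComponentsWithStats(m.astype(np.uint8))
for i in range(1,k):
    if st[i,4]>300:
        q=P[l==i]; z=np.percentile(q[:,2],90);q=q[q[:,2]>z-.008]; print(st[i],z.round(3),cv2.minEnclosingCircle((q[:,:2]*1000).astype(np.float32)),cv2.minAreaRect((q[:,:2]*1000).astype(np.float32))[:2])
go(.437,-.0755,.004,33.4)
E
```

```text
[   0    0  103   37 2396] 0.028 ((459.3448791503906, 200.36941528320312), 53.7890625) ((459.7054443359375, 200.61151123046875), (32.37043380737305, 103.42684173583984))
[396 104 104 110 557] 0.029 ((576.1807250976562, -242.52748107910156), 79.31993103027344) ((576.1915893554688, -239.71209716796875), (13.181756019592285, 158.4598846435547))
[241 163  35  35 965] 0.024 ((436.32635498046875, -76.49413299560547), 20.979345321655273) ((436.2557067871094, -76.66311645507812), (40.76407241821289, 39.878334045410156))
target [0.437, -0.0755, 0.004, 33.4] translation [-0.22, 0.18, 19.27] spin 0.4 t 23.05 q6 0.64
```

Call:
send_rows(targets=[{"translation": [-0.3, 0.2, 5], "spin": 0, "jaw": 0.85}, {"translation": [-0.3, 0.2, 9], "spin": 0, "jaw": 0.85}, {"translation": [-0.3, 0.2, 13], "spin": 0, "jaw": 0.85}, {"translation": [-0.3, 0.2, 16], "spin": 0, "jaw": 0.85}, {"translation": [-0.3, 0.2, 16], "spin": 0, "jaw": 0.85}])

```text
time: 23.55
tool_pos: [0.4341, -0.0748, 0.0338]
tool_rot: [-3.135, 0.004, 0.591]
contact_force: [0.6, 0.5, 0.3]
opening: 0.0785
grip_force: 0.0
```

Call:
send_rows(targets=[{"translation": [0, 0, 1.5], "spin": 0, "jaw": 0.85}, {"translation": [0, 0, 2.7], "spin": 0, "jaw": 0.85}, {"translation": [0, 0, 3.1], "spin": 0, "jaw": 0.85}, {"translation": [0, 0, 3.1], "spin": 0, "jaw": 0.85}, {"translation": [0, 0, 3.1], "spin": 0, "jaw": 0.85}])

```text
time: 24.05
tool_pos: [0.4373, -0.0769, 0.0067]
tool_rot: [3.14, -0.001, 0.589]
contact_force: [0.4, 0.3, 0.5]
opening: 0.0784
grip_force: 0.0
```

Call:
send_rows(targets=[{"translation": [0, 0, 0], "spin": 0, "jaw": 0}, {"translation": [0, 0, 0], "spin": 0, "jaw": 0}, {"translation": [0, 0, 0], "spin": 0, "jaw": 0}, {"translation": [0, 0, 0], "spin": 0, "jaw": 0}, {"translation": [0, 0, 0], "spin": 0, "jaw": 0}], force=20)

```text
time: 24.55
tool_pos: [0.4365, -0.077, 0.0057]
tool_rot: [-3.141, -0.0, 0.589]
contact_force: [-0.0, 0.8, 0.8]
opening: 0.0429
grip_force: 0.1
```

Call:
send_rows(targets=[{"translation": [0, 0, 0], "spin": 0, "jaw": 0}, {"translation": [0, 0, 0], "spin": 0, "jaw": 0}, {"translation": [0, 0, 0], "spin": 0, "jaw": 0}, {"translation": [0, 0, 0], "spin": 0, "jaw": 0}, {"translation": [0, 0, 0], "spin": 0, "jaw": 0}])

```text
time: 25.05
tool_pos: [0.4365, -0.077, 0.0057]
tool_rot: [-3.142, -0.0, 0.589]
contact_force: [-0.8, 0.4, 1.8]
opening: 0.0417
grip_force: 20.0
```

Call:
send_rows(targets=[{"translation": [0, 0, -1.5], "spin": 0, "jaw": 0}, {"translation": [0, 0, -5], "spin": 0, "jaw": 0}, {"translation": [0, 0, -9], "spin": 0, "jaw": 0}, {"translation": [0, 0, -13], "spin": 0, "jaw": 0}, {"translation": [0, 0, -17], "spin": 0, "jaw": 0}])

```text
time: 25.55
tool_pos: [0.4361, -0.0768, 0.1772]
tool_rot: [-3.141, 0.0, 0.589]
contact_force: [1.4, -0.2, -1.0]
opening: 0.0413
grip_force: 20.0
```

```bash
python3 - <<'E'
from h import *
go(.4682,.2612,.185,33.4)
E
```

```text
target [0.4682, 0.2612, 0.185, 33.4] translation [21.44, -26.33, -0.77] spin 0.3 t 25.55 q6 0.63
```

Call:
send_rows(targets=[{"translation": [2.5, -3, -1], "spin": 0, "jaw": 0}, {"translation": [5, -6.2, -1], "spin": 0, "jaw": 0}, {"translation": [8, -9.8, -1], "spin": 0, "jaw": 0}, {"translation": [11, -13.5, -1], "spin": 0, "jaw": 0}, {"translation": [13, -16, -1], "spin": 0, "jaw": 0}])

```text
time: 26.05
tool_pos: [0.4555, 0.1309, 0.1856]
tool_rot: [-3.141, -0.0, 0.59]
contact_force: [0.7, 0.3, -0.0]
opening: 0.0413
grip_force: 20.0
```

Call:
send_rows(targets=[{"translation": [2.8, -3.4, 0], "spin": 0, "jaw": 0}, {"translation": [5.6, -6.9, 0], "spin": 0, "jaw": 0}, {"translation": [8.4, -10.3, 0], "spin": 0, "jaw": 0}, {"translation": [8.4, -10.3, 0], "spin": 0, "jaw": 0}, {"translation": [8.4, -10.3, 0], "spin": 0, "jaw": 0}])

```text
time: 26.55
tool_pos: [0.4679, 0.2612, 0.1851]
tool_rot: [-3.142, 0.001, 0.591]
contact_force: [0.0, -0.2, -0.7]
opening: 0.0414
grip_force: 20.0
```

```bash
python3 - <<'E'
from h import *
cam('wrist');p,d=cam('wrist'); cv2.imwrite('pics/w7.png',cv2.resize(p[...,::-1],(768,576)))
p,P=cloud('wrist'); m=(P[...,2]>.039)&(P[...,2]<.050); m[250:]=0
k,l,st,ce=cv2.connectedComponentsWithStats(m.astype(np.uint8))
for i in range(1,k):
    if st[i,4]>300:
        q=P[l==i]; print(st[i],np.median(q[:,2]).round(3),cv2.minEnclosingCircle((q[:,:2]*1000).astype(np.float32)),cv2.minAreaRect((q[:,:2]*1000).astype(np.float32))[:2])
go(.4682,.2612,.049,33.4)
E
```

```text
[   0    0   62  147 1329] 0.044 ((432.96575927734375, 509.29974365234375), 80.95713806152344) ((432.966064453125, 509.1640319824219), (161.90834045410156, 3.920222520828247))
[197   3 120  12 420] 0.045 ((610.296142578125, 355.53887939453125), 54.006927490234375) ((607.103515625, 353.4447326660156), (7.636351585388184, 108.01365661621094))
[227  73  98  11 337] 0.047 ((568.5656127929688, 305.45037841796875), 46.866615295410156) ((567.689208984375, 304.7776184082031), (8.199838638305664, 93.63231658935547))
[ 230  157   55   54 2281] 0.043 ((468.3305358886719, 260.5583801269531), 29.8172607421875) ((468.5931091308594, 260.3548583984375), (58.92048645019531, 58.74042892456055))
target [0.4682, 0.2612, 0.049, 33.4] translation [0.09, -0.12, 13.64] spin 0.3 t 26.65 q6 1.35
```

View pics/w7.png

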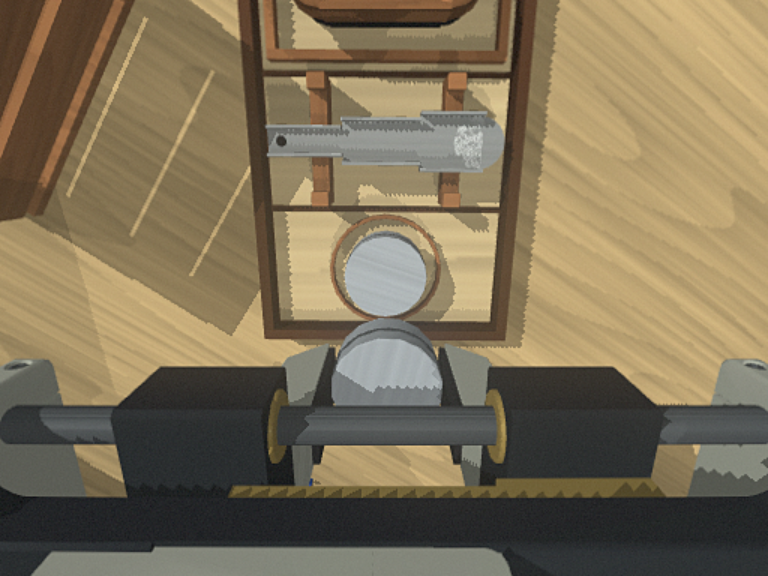

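The wide tin sits flat in the cup at (386,275), measured at (0.468, 0.2605). The small tin is held level above it.

Call:
send_rows(targets=[{"translation": [0, 0, 3.5], "spin": 0, "jaw": 0}, {"translation": [0, 0, 7], "spin": 0, "jaw": 0}, {"translation": [0, 0, 10], "spin": 0, "jaw": 0}, {"translation": [0, 0, 11.5], "spin": 0, "jaw": 0}, {"translation": [0, 0, 11.5], "spin": 0, "jaw": 0}])

```text
time: 27.15
tool_pos: [0.4672, 0.2585, 0.0687]
tool_rot: [-3.141, 0.005, 0.587]
contact_force: [0.4, 0.4, 0.0]
opening: 0.0413
grip_force: 20.0
```

Call:
send_rows(targets=[{"translation": [0, 0, 0.8], "spin": 0, "jaw": 0}, {"translation": [0, 0, 1.5], "spin": 0, "jaw": 0}, {"translation": [0, 0, 2], "spin": 0, "jaw": 0}, {"translation": [0, 0, 2], "spin": 0, "jaw": 0}, {"translation": [0, 0, 2], "spin": 0, "jaw": 0}])

```text
time: 27.65
tool_pos: [0.4686, 0.2606, 0.051]
tool_rot: [3.142, -0.0, 0.589]
contact_force: [-0.2, -0.6, -0.3]
opening: 0.0416
grip_force: 20.0
```

```bash
python3 - <<'E'
from h import *
go(.4684,.2605,.0475,33.4)
E
```

```text
target [0.4684, 0.2605, 0.0475, 33.4] translation [-0.02, 0.0, 0.35] spin 0.3 t 27.65 q6 1.35
```

Call:
send_rows(targets=[{"translation": [0, 0, 0.1], "spin": 0, "jaw": 0}, {"translation": [0, 0, 0.2], "spin": 0, "jaw": 0}, {"translation": [0, 0, 0.3], "spin": 0, "jaw": 0}, {"translation": [0, 0, 0.3], "spin": 0, "jaw": 0}, {"translation": [0, 0, 0.3], "spin": 0, "jaw": 0}])

```text
time: 28.15
tool_pos: [0.4685, 0.2606, 0.0478]
tool_rot: [-3.142, -0.0, 0.589]
contact_force: [-0.3, 0.4, 0.3]
opening: 0.0413
grip_force: 20.0
```

Call:
send_rows(targets=[{"translation": [0, 0, 0], "spin": 0, "jaw": 0.65}, {"translation": [0, 0, 0], "spin": 0, "jaw": 0.65}, {"translation": [0, 0, 0], "spin": 0, "jaw": 0.65}, {"translation": [0, 0, 0], "spin": 0, "jaw": 0.65}, {"translation": [0, 0, 0], "spin": 0, "jaw": 0.65}])

```text
time: 28.65
tool_pos: [0.4685, 0.2606, 0.0477]
tool_rot: [-3.142, -0.0, 0.589]
contact_force: [0.1, 0.6, 0.8]
opening: 0.0596
grip_force: 0.0
```

Call:
send_rows(targets=[{"translation": [0, 0, -1.5], "spin": 0, "jaw": 0.65}, {"translation": [0, 0, -5], "spin": 0, "jaw": 0.65}, {"translation": [0, 0, -9], "spin": 0, "jaw": 0.65}, {"translation": [-1, 0, -13], "spin": 0, "jaw": 1}, {"translation": [-2, 0, -17], "spin": 0, "jaw": 1}])

```text
time: 29.15
tool_pos: [0.4514, 0.2493, 0.2192]
tool_rot: [-3.142, 0.0, 0.589]
contact_force: [0.3, -0.1, 0.5]
opening: 0.0712
grip_force: 0.0
```

```bash
python3 - <<'E'
from h import *
cam('wrist');p,d=cam('wrist'); cv2.imwrite('pics/w8.png',cv2.resize(p[...,::-1],(768,576)))
p,P=cloud('wrist'); m=(P[...,2]>.055)&(P[...,2]<.072); m[250:]=0
k,l,st,ce=cv2.connectedComponentsWithStats(m.astype(np.uint8))
for i in range(1,k):
    if st[i,4]>300:
        q=P[l==i]; print(st[i],np.median(q[:,2]).round(3),cv2.minEnclosingCircle((q[:,:2]*1000).astype(np.float32)),cv2.minAreaRect((q[:,:2]*1000).astype(np.float32))[:2])
E
```

```text
[   4    0   65  131 1632] 0.061 ((426.5184020996094, 509.6453857421875), 76.55491638183594) ((426.51544189453125, 511.97894287109375), (153.09934997558594, 9.403915405273438))
[208   0  97   5 366] 0.06 ((607.0908203125, 352.5945739746094), 47.93782043457031) ((605.6678466796875, 351.6324462890625), (3.4353983402252197, 95.87545013427734))
[ 239  147   37   38 1084] 0.065 ((468.92388916015625, 259.6217041015625), 21.125062942504883) ((469.1665344238281, 259.94036865234375), (41.5070686340332, 40.785247802734375))
```

View pics/w8.png

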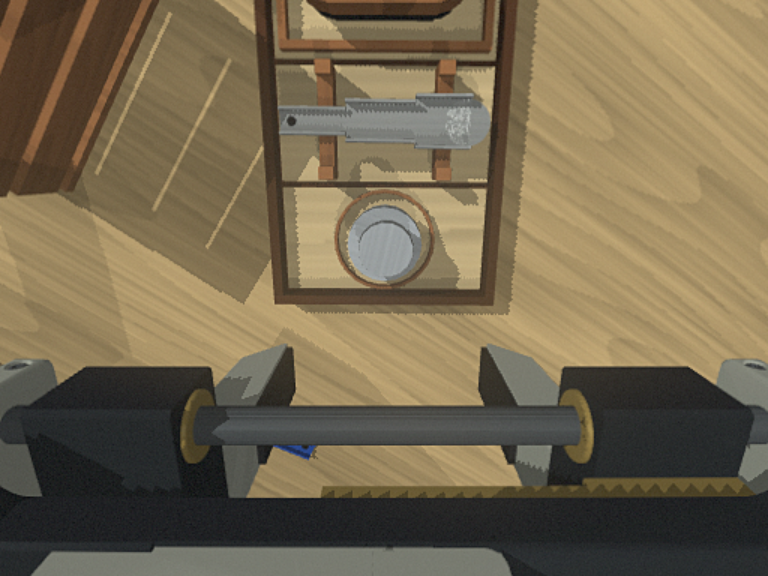

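The small tin stands centred on the wide tin, about 1 mm off, at (386,250). The horn and brush are still in place and the gripper is clear, so I'm handing in.

```bash
python3 -c "
from cell import job; print(job.hand_in())"
```

```text
the job is handed in; nothing more can be done
None
```

I packed all four things into the tray and handed the job in at about 29 s: brush in the bay, horn across the rests, wide tin in the cup, and small tin about 1 mm off centre on its lid; the hand-in gave no verdict.

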